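# Slot the spare bin back into the condiment row

## Robot

A 6-joint arm with a two-finger parallel gripper is mounted at the origin on the work surface. World frame = base frame: x ahead of the robot, y to its left, z up, the work surface at z = 0. Lengths are in m, angles in rad, forces in N, time in s.
With the tool pointing down it reaches from about 0.375 to 0.9 m from the base axis. Payload 3.1 kg.
Tool frame: the origin (TCP) lies midway between the tips of the shut fingers; the grasp point (between the pads) lies 19 mm behind it; z points along the fingers, y is the line along which they close (so a half turn about z gives the same grasp; the last joint's range is limited). The gripper opens to 85 mm and grips with 20 to 120 N. Pads are 22 mm wide; open, the fingers measure 114 mm over their backs; the gripper's body (76 mm by 85 mm) begins 54 mm behind the grasp point. The pads swing forward as they close: fully open they stand 13 mm farther back than shut.
Start: joints at [-0.178, 0.527, 1.433, -0, 1.181, -0.178], TCP at [0.625, 0, 0.231] pointing down, gripper open.
Joint ranges: [-3.08, 3.08], [-0.75, 2.2], [0.22, 2.44], [-1.43, 4.57], [0, 2.65], [-2.85, 2.85]. Speed limits (rad/s): [2.79, 2.79, 3.14, 3.14, 3.14, 3.14].

## Interface

Orientations are given as a unit quaternion [x, y, z, w].
In Python, from plant import r gives the robot as it stands.
- The arm moves only by the shell command python3 -m jog 'ROWS' [FORCE]. ROWS is JSON, a list of rows, each an object of numbers: "rx", "ry", "rz": the turn, a rotation vector about the world's x, y, z in rad; "dx", "dy", "dz": the shift along the world's x, y, z in cm; "jaw": the finger opening in cm, from 0 to 8.54. In form: [{"rx": .., "ry": .., "rz": .., "dx": .., "dy": .., "dz": .., "jaw": ..}, ...]. A call has 1 to 8 rows; each row shifts and turns the commanded pose from where the row before left it; what a row does not reach is not made up. A row lasts 1/12 s, in which the tool goes at most 41.7 mm and 7.16 degrees, less where a joint would pass 70% of its speed; a pose out of reach is approached as far as the arm can. A call with a gripper value outside its range is refused whole. The fingers move at their own pace and stop on an object; FORCE is the grip in N (left out, the last holds). Time passes only in rows, so rows that do not move let the fingers close. It gives the time, the measured TCP pose, the force, the opening and the grip force at its end, in the units of the state.
- r.state(): the state, without advancing time (a new reading comes with each control period).
- r.camera(name): name is "scene" or "side" or "wrist"; returns (picture, depth): 400x640x3 uint8, red, green, blue; 400x640 float32, m along the optical axis (not along the pixel's ray), 0 where there is no reading.
- r.camera_params(name): a dict with "camera_matrix" (3x3 intrinsics, pixels), "R" (3x3) and "t" (3): a world point X has camera coordinates R X + t. Camera axes: x right, y down, z forward; pixel columns grow to the right and rows downward; lengths in m; the calibration is good to about 2 mm. A picture is of the moment at which its call begins: read the wrist's pose just before it. camera_params takes no time and is no camera call; for the wrist camera it gives the pose at the moment of the call.
- r.hand_in(): hands the job in; it is judged then, once.
The state is a dict: "time": time; "joints": joint angles; "joint_velocities": joint speeds; "joint_efforts": joint torques, N m; "ee_pos": TCP position; "eef_rot": TCP orientation; "wrist_force": force on the tool from outside, world axes, zero at the start; "ft_torque": the same for the moment, N m; "gripper_width": finger opening in m; "finger_force": force on a finger pad.
Only numpy, scipy, OpenCV 4.12 (cv2) and the standard library are available. Lean on these libraries where they do the work, as an engineer would, in place of code of your own. Each camera call takes 0.05 s, during which the arm holds its last target. There are 200 camera calls.

## Task

Put the spare steel bin back into the row against the fence, directly to the right of the low bin as the robot sees it (the side of lower y): gently nudge the bins apart until the gap takes it, set it in and push it fully home against the fence. All five bins must end upright on the table in the row, between the end stops and back against the fence; never ram or tip over a bin, and leave the other things on the table where they are.

Things in the scene. Friction and masses are not known exactly. Their poses are not given: they have to be found in the camera images.
- bay: Fixed dark steel fence, 380 mm long, 39 mm high, that the row stands against on the bare table (no floor, no front lip). Origin: on the table, mid-length, 33 mm in front of the fence's face: a bin touching the fence squarely has x = 0 here. x points into the fence, y to the robot's left along it. Four bins stand nearly touching between two end stops, with less than a bin's width free at either end.
- bay_face (a point): Middle of the fence's front face, 20 mm above the table; same axes as the bay. Two rigid fixed end stops (6 mm thick, 68 mm deep, 45 mm high) close the row left and right; their inner faces are 284 to 287 mm apart (five bins plus only 4 to 7 mm), but midway between them lies up to 15 mm left or right of this point, different each time and not tracked.
- low_bin: The low bin of the row: steel open-topped rectangular bin like its neighbours but only 40 mm high (66 mm deep along its x, 56 mm wide along its y, walls and floor 3 mm, 0.1 to 0.25 kg, loose). Origin: centre of its underside; axes about parallel to the bay's. It is never the rightmost of the row.
- spare_bin_mid (a point): Centre (half-way up, 30 mm above its underside) of the spare bin, standing alone upright on the table between the robot and the row: steel, open-topped, 66 mm deep (its x) by 56 mm wide (its y) by 60 mm high, walls and floor 3 mm, 0.1 to 0.25 kg. Site axes are the bin's axes. Either end may face the fence.
- left_bin: Plain steel open-topped rectangular bin, 66 mm deep (its x) by 56 mm wide (its y) by 60 mm high, walls and floor 3 mm, straight-sided, 0.1 to 0.25 kg, empty, free to slide; one of the row of four. Its place in the row varies (never rightmost). Origin: centre of its underside; axes about parallel to the bay's.
- mid_bin: Plain steel open-topped rectangular bin, 66 mm deep (its x) by 56 mm wide (its y) by 60 mm high, walls and floor 3 mm, straight-sided, 0.1 to 0.25 kg, empty, free to slide; one of the row of four. Its place in the row varies (never rightmost). Origin: centre of its underside; axes about parallel to the bay's.
- right_bin: Plain steel open-topped rectangular bin, 66 mm deep (its x) by 56 mm wide (its y) by 60 mm high, walls and floor 3 mm, straight-sided, 0.1 to 0.25 kg, empty, free to slide; one of the row of four. Always the rightmost (lowest y in the bay). Origin: centre of its underside; axes about parallel to the bay's.
- jar: Bystander: glass jar with steel lid, 68 mm across, 100 mm high, loose. Origin: centre of its underside.
- can: Bystander: food can, 74 mm across, 90 mm high, loose. Origin: centre of its underside.
- cup: Bystander: steel cup, 80 mm across, 90 mm high, loose. Origin: centre of its underside.
- bowl: Bystander: steel bowl, 150 mm across, 60 mm high, loose. Origin: centre of its underside.
- spoon: Bystander: serving spoon, 240 mm long, lying on the table. Origin near mid-length, on its underside.

How it is judged:
At the end, for the whole second after the job is handed in: The spare bin stands upright (within 3 degrees), square to the fence within 6 degrees, within 5 mm of touching the fence, next to the low bin on its right (centres 53 to 70 mm apart); the four other bins stand upright on the table between the end stops, within 10 mm of the fence; all at rest (x of left_bin in the frame of bay between -0.01 and 0.005 m and y of left_bin in the frame of bay between -0.135 and 0.135 m and angle between each of left_bin, low_bin, mid_bin, right_bin's own z axis and vertical below 0.08 rad and height (world z) of each of left_bin, low_bin, mid_bin, right_bin below 0.005 m and linear speed of each of left_bin, low_bin, mid_bin, right_bin, spare_bin below 0.01 m/s and x of low_bin in the frame of bay between -0.01 and 0.005 m and y of low_bin in the frame of bay between -0.135 and 0.135 m and x of mid_bin in the frame of bay between -0.01 and 0.005 m and y of mid_bin in the frame of bay between -0.135 and 0.135 m and x of right_bin in the frame of bay between -0.01 and 0.005 m and y of right_bin in the frame of bay between -0.135 and 0.135 m and x of spare_bin_mid in the frame of bay between -0.005 and 0.004 m and y of spare_bin_mid in the frame of low_bin between -0.07 and -0.053 m and angle between spare_bin_mid's own z axis and vertical below 0.06 rad and angle between the x axis of spare_bin_mid and the x axis of bay, either way round below 0.1 rad and height (world z) of spare_bin_mid between 0.026 and 0.034 m).
It fails at once if a bystander was moved more than 3 cm (distance of any of jar, can, cup, bowl, spoon from where it was at the start of the episode above 0.03 m).
It fails at once if a bin was tipped by more than 35 degrees (angle between any of left_bin, low_bin, mid_bin, right_bin, spare_bin_mid's own z axis and vertical above 0.61 rad).
It fails at once if the row was rammed: a bin in the row was pressed with more than 80 N by the fingers (contact force between any of left_bin, low_bin, mid_bin, right_bin and the fingers above 80 N).
It also fails if it takes over 72 s, if anything falls off the work surface, if the arm or the gripper's body presses on something with over 40 N, if the wrist force passes 120 N, or if a joint passes its speed limit or range.

## Working session

There is one attempt and no reset: what is moved stays moved. The work goes in short steps, Python scripts to look and compute and a shell command to move; the robot and the scene stay as the last step left them, time stands still between calls to the robot, and variables do not carry over. Pictures are saved under pics/ and viewed, at most 11 in all, crops included, and the job is handed in when it is done.

```bash
mkdir -p pics; ls; cat > h.py <<'E'
import numpy as np, cv2
from plant import r
def cap(name):
    p=r.camera_params(name); im,d=r.camera(name)
    K=np.array(p["camera_matrix"]);R=np.array(p["R"]);t=np.array(p["t"])
    v,u=np.mgrid[:400,:640]
    ray=np.stack([(u-K[0,2])/K[0,0],(v-K[1,2])/K[1,1],np.ones_like(u)],-1)
    X=(ray*d[...,None]-t)@R
    X[d==0]=np.nan
    return im,d,X
def save(im,n): cv2.imwrite("pics/"+n+".png",cv2.cvtColor(im,cv2.COLOR_RGB2BGR))
E
python3 - <<'E'
from h import *
a=cap("scene");b=cap("side")
np.savez("a.npz",X=a[2],Y=b[2])
save(cv2.resize(np.vstack([a[0],b[0]]),(480*1,600)),"both0")
save(a[0],"scene0");save(b[0],"side0")
print(r.state()["time"])
E
```

```text
pics
0.1
```

View pics/scene0.png

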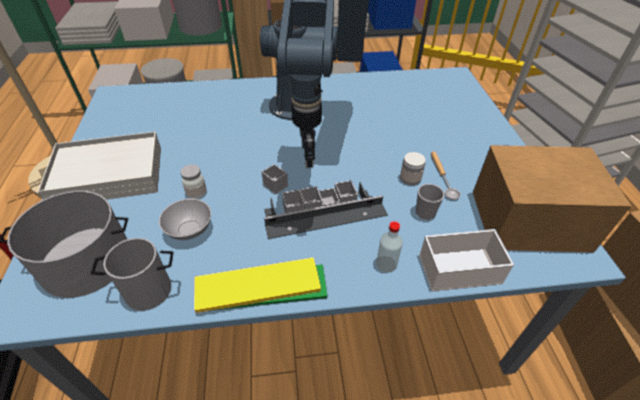

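```bash
python3 - <<'E'
from h import *
f=np.load("a.npz")
# top-down map of both clouds, height coded; 1px=1mm ; x 0.3..0.9 up, y .4..-.4
out=[]
for k in "XY":
    P=f[k].reshape(-1,3);P=P[~np.isnan(P[:,0])]
    P=P[(P[:,0]>.3)&(P[:,0]<.9)&(abs(P[:,1])<.4)&(P[:,2]<.13)&(P[:,2]>-.02)]
    P=P[np.argsort(P[:,2])]
    m=np.zeros((600,800),np.float32)
    m[((.9-P[:,0])*1000).astype(int).clip(0,599),((.4-P[:,1])*1000).astype(int).clip(0,799)]=P[:,2]
    out.append(m)
m=np.maximum(*out)
m=cv2.dilate(m,np.ones((3,3)))
c=cv2.applyColorMap((m/.11*255).clip(0,255).astype(np.uint8),cv2.COLORMAP_JET)
for i in range(0,600,100): cv2.line(c,(0,i),(800,i),(255,255,255),1)
for i in range(0,800,100): cv2.line(c,(i,0),(i,600),(255,255,255),1)
cv2.imwrite("pics/map0.png",c)
E
```

```text
(no output)
```

View pics/map0.png

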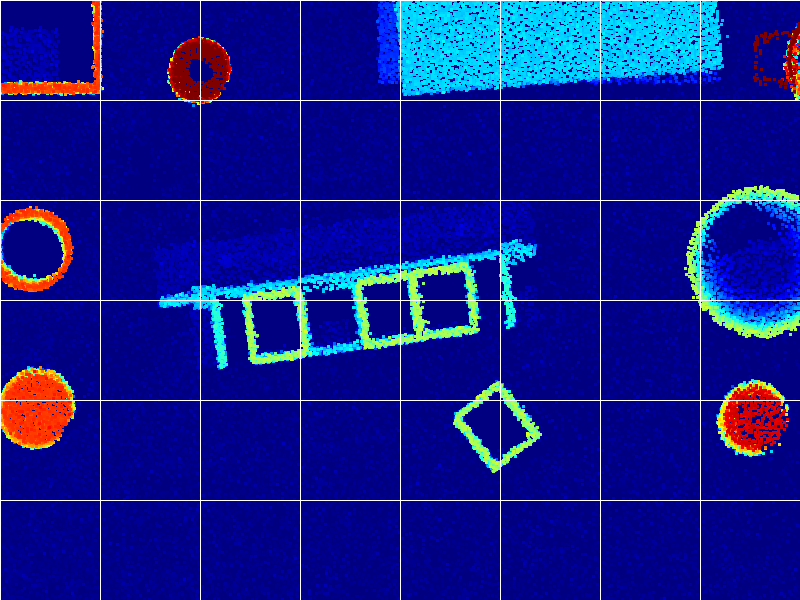

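The scene shows the row (about px 265–385, 185–225) with the spare bin in front of it at (275,178). In the top-down map (1 mm/px), left to right, there is a tall bin, the low bin (y≈.068) and two tall bins, with about 26 mm free at each end. The spare is at (497,427), turned by about 38°.

```bash
cat >> h.py <<'E'
def fit(P,lo,hi,box):
    m=(P[:,2]>lo)&(P[:,2]<hi)&(P[:,0]>box[0])&(P[:,0]<box[1])&(P[:,1]>box[2])&(P[:,1]<box[3])
    return P[m]
def bayc(P,th,o): # bay coords
    c,s=np.cos(th),np.sin(th); d=P[:,:2]-o
    return np.stack([d[:,0]*c+d[:,1]*s,-d[:,0]*s+d[:,1]*c,P[:,2]],1)
E
python3 - <<'E'
from h import *
from scipy.spatial.transform import Rotation as Ro
f=np.load("a.npz");
for k in "XY":
    P=f[k].reshape(-1,3);P=P[~np.isnan(P[:,0])]
    S=fit(P,.052,.068,(.41,.53,-.16,-.03)).astype(np.float32)
    rr=cv2.minAreaRect(S[:,:2]*1000); print(k,len(S),rr, np.median(S[:,2]))
    F=fit(P,.033,.044,(.56,.68,-.16,.26))
    F=F[(F[:,1]>.225)|(F[:,1]<-.11)]
    B=fit(P,.052,.068,(.52,.65,-.09,.17)).astype(np.float32)
    br=cv2.minAreaRect(B[:,:2]*1000); print(len(B),br)
    # fence line: use points between, robust
    F=fit(P,.034,.043,(.58,.68,-.15,.24)); 
    v=cv2.fitLine(F[:,:2].astype(np.float32),cv2.DIST_HUBER,0,.005,.005).ravel(); print("line",v,np.degrees(np.arctan(-v[0]/v[1])))
s=r.state();print(s["ee_pos"],s["eef_rot"],Ro.from_quat(s["eef_rot"]).as_matrix().round(3),s["gripper_width"])
E
```

```text
X 128 ((473.6505126953125, -96.07462310791016), (69.94801330566406, 59.37736511230469), 36.97930145263672) 0.057541225
368 ((586.111328125, 39.50398254394531), (71.83231353759766, 227.0069122314453), 8.154631614685059)
line [ 0.1344589  -0.9909192   0.6250841   0.03437358] 7.7273326
Y 206 ((472.526611328125, -97.51472473144531), (66.86664581298828, 62.39299011230469), 39.129066467285156) 0.057156086
584 ((585.5607299804688, 38.603973388671875), (69.51167297363281, 233.4134063720703), 8.147063255310059)
line [ 0.05186467 -0.9986541   0.6053399   0.07866059] 2.97296
[6.24338058e-01 1.57404485e-04 2.30400736e-01] [ 7.07101746e-01  7.07111097e-01 -5.70234142e-04 -8.31857563e-04] [[-0.     1.    -0.002]
 [ 1.     0.     0.   ]
 [ 0.    -0.002 -1.   ]] 0.08550311614209381
```

```bash
python3 -m jog '[{"rz":0.07,"dx":-2,"dy":3.3,"jaw":0},{"rz":0.073,"dx":-2.2,"dy":3.35,"jaw":0},{"dz":-3,"jaw":0},{"dz":-3,"jaw":0},{"jaw":0},{"jaw":0},{"jaw":0},{"jaw":0}]' 30
cat > look.py <<'E'
from h import *
import sys
n=sys.argv[1]
Ps=[];
for c in ["scene","side","wrist"]:
    im,d,X=cap(c); X=X.reshape(-1,3); Ps.append(X[~np.isnan(X[:,0])])
    if c=="wrist": save(im,n+"_w")
P=np.vstack(Ps); np.save(n+".npy",P)
th=np.radians(8.2);o=np.array([.586,.039])
Q=bayc(P,th,o)
# map in row frame, 2px/mm ; y +-200mm, x -150..+100
q=Q[(abs(Q[:,1])<.2)&(Q[:,0]>-.18)&(Q[:,0]<.1)&(Q[:,2]>.02)&(Q[:,2]<.075)]
q=q[np.argsort(q[:,2])]
m=np.zeros((560,800),np.float32)
m[((.1-q[:,0])*2000).astype(int).clip(0,559),((.2-q[:,1])*2000).astype(int).clip(0,799)]=q[:,2]
c=cv2.applyColorMap((cv2.dilate(m,np.ones((3,3)))/.075*255).astype(np.uint8),cv2.COLORMAP_JET)
for i in range(0,560,100): cv2.line(c,(0,i),(800,i),(255,255,255),1)
for i in range(0,800,100): cv2.line(c,(i,0),(i,560),(255,255,255),1)
cv2.imwrite("pics/"+n+"_m.png",c)
E
python3 look.py l1
```

```text
$[0]: bad value
```

View pics/l1_w.png

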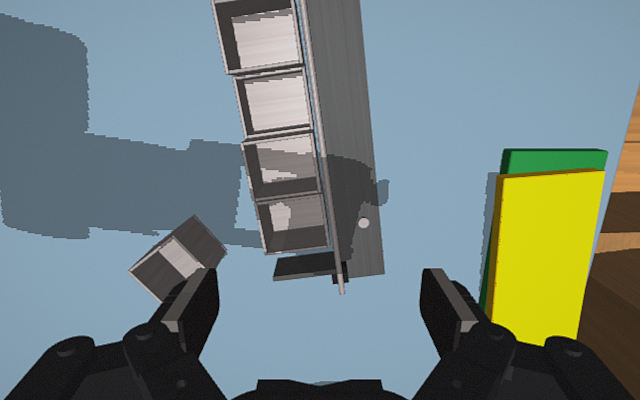

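View pics/l1_m.png

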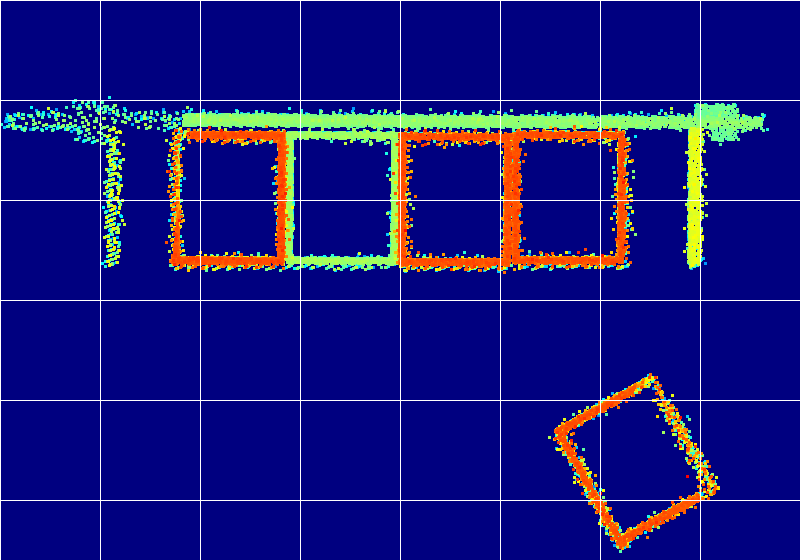

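The map in the row frame (2 px/mm) shows the bins at x-px 175–287, 287–398, 400–510 and 512–625. The stops' inner faces are at about 119 and 690, and the fence face is at row 128. The wrist view agrees. The move was refused for a row format error, so I'll supply all the keys.

```bash
python3 -m jog '[{"rx":0,"ry":0,"rz":0.07,"dx":-2,"dy":3.3,"dz":0,"jaw":0},{"rx":0,"ry":0,"rz":0.073,"dx":-2.2,"dy":3.4,"dz":0,"jaw":0},{"rx":0,"ry":0,"rz":0,"dx":0,"dy":0,"dz":-3,"jaw":0},{"rx":0,"ry":0,"rz":0,"dx":0,"dy":0,"dz":-3,"jaw":0},{"rx":0,"ry":0,"rz":0,"dx":0,"dy":0,"dz":-3,"jaw":0},{"rx":0,"ry":0,"rz":0,"dx":0,"dy":0,"dz":-3,"jaw":0},{"rx":0,"ry":0,"rz":0,"dx":0,"dy":0,"dz":0,"jaw":0},{"rx":0,"ry":0,"rz":0,"dx":0,"dy":0,"dz":0,"jaw":0}]' 30
```

```text
time: 0.92
ee_pos: [0.5818, 0.0671, 0.11]
eef_rot: [0.655, 0.756, -0.001, -0.002]
wrist_force: [0.4, -0.4, -0.1]
gripper_width: -0.0001
finger_force: 0.0
```

```bash
python3 -m jog '[{"rx":0,"ry":0,"rz":0,"dx":0.1,"dy":0.1,"dz":-3,"jaw":0},{"rx":0,"ry":0,"rz":0,"dx":0,"dy":0,"dz":-3,"jaw":0},{"rx":0,"ry":0,"rz":0,"dx":0,"dy":0,"dz":-2.2,"jaw":0},{"rx":0,"ry":0,"rz":0,"dx":0,"dy":0,"dz":-1,"jaw":0},{"rx":0,"ry":0,"rz":0,"dx":0,"dy":0,"dz":0,"jaw":0},{"rx":0,"ry":0,"rz":0,"dx":0,"dy":0,"dz":0,"jaw":0}]' && python3 -m jog '[{"rx":0,"ry":0,"rz":0,"dx":-0.07,"dy":0.5,"dz":0,"jaw":0},{"rx":0,"ry":0,"rz":0,"dx":-0.07,"dy":0.5,"dz":0,"jaw":0},{"rx":0,"ry":0,"rz":0,"dx":-0.04,"dy":0.3,"dz":0,"jaw":0},{"rx":0,"ry":0,"rz":0,"dx":-0.04,"dy":0.3,"dz":0,"jaw":0},{"rx":0,"ry":0,"rz":0,"dx":-0.04,"dy":0.3,"dz":0,"jaw":0},{"rx":0,"ry":0,"rz":0,"dx":-0.04,"dy":0.3,"dz":0,"jaw":0},{"rx":0,"ry":0,"rz":0,"dx":-0.04,"dy":0.3,"dz":0,"jaw":0},{"rx":0,"ry":0,"rz":0,"dx":-0.04,"dy":0.3,"dz":0,"jaw":0}]'
```

```text
time: 1.42
ee_pos: [0.5853, 0.0679, 0.0207]
eef_rot: [0.655, 0.756, 0.001, 0.001]
wrist_force: [0.1, -0.8, -0.4]
gripper_width: -0.0002
finger_force: 0.0
time: 2.08
ee_pos: [0.5813, 0.0957, 0.0202]
eef_rot: [0.655, 0.756, 0.001, 0.001]
wrist_force: [1.6, -5.0, 2.8]
gripper_width: 0.0001
finger_force: 2.6
```

```bash
python3 -m jog '[{"rx":0,"ry":0,"rz":0,"dx":-0.03,"dy":0.2,"dz":0,"jaw":0},{"rx":0,"ry":0,"rz":0,"dx":-0.03,"dy":0.2,"dz":0,"jaw":0},{"rx":0,"ry":0,"rz":0,"dx":-0.03,"dy":0.2,"dz":0,"jaw":0},{"rx":0,"ry":0,"rz":0,"dx":-0.03,"dy":0.2,"dz":0,"jaw":0},{"rx":0,"ry":0,"rz":0,"dx":0,"dy":0,"dz":0,"jaw":0}]' ; python3 -m jog '[{"rx":0,"ry":0,"rz":0,"dx":-0.01,"dy":0.1,"dz":0,"jaw":0},{"rx":0,"ry":0,"rz":0,"dx":-0.02,"dy":0.1,"dz":0,"jaw":0},{"rx":0,"ry":0,"rz":0,"dx":0,"dy":0,"dz":0,"jaw":0}]'
```

```text
time: 2.5
ee_pos: [0.5794, 0.1023, 0.0196]
eef_rot: [0.654, 0.757, -0.001, 0.001]
wrist_force: [0.6, -11.6, 5.5]
gripper_width: 0.0002
finger_force: 5.9
time: 2.75
ee_pos: [0.5792, 0.1028, 0.0197]
eef_rot: [0.654, 0.757, -0.002, 0.002]
wrist_force: [0.1, -16.2, 5.8]
gripper_width: 0.0001
finger_force: 8.3
```

```bash
python3 -m jog '[{"rx":0,"ry":0,"rz":0,"dx":0.1,"dy":-1,"dz":0,"jaw":0},{"rx":0,"ry":0,"rz":0,"dx":0,"dy":0,"dz":3,"jaw":0},{"rx":0,"ry":0,"rz":0,"dx":0,"dy":0,"dz":4,"jaw":0},{"rx":0,"ry":0,"rz":0,"dx":0,"dy":0,"dz":3,"jaw":0},{"rx":0,"ry":0,"rz":0,"dx":0.4,"dy":-3,"dz":0,"jaw":0},{"rx":0,"ry":0,"rz":0,"dx":0.4,"dy":-3,"dz":0,"jaw":0},{"rx":0,"ry":0,"rz":0,"dx":0.4,"dy":-2.3,"dz":0,"jaw":0},{"rx":0,"ry":0,"rz":0,"dx":0,"dy":0,"dz":0,"jaw":0}]'; python3 look.py l2
```

```text
time: 3.42
ee_pos: [0.5921, 0.0102, 0.1189]
eef_rot: [0.656, 0.755, 0.0, -0.0]
wrist_force: [1.1, 0.4, 0.6]
gripper_width: -0.0002
finger_force: 0.0
```

View pics/l2_m.png

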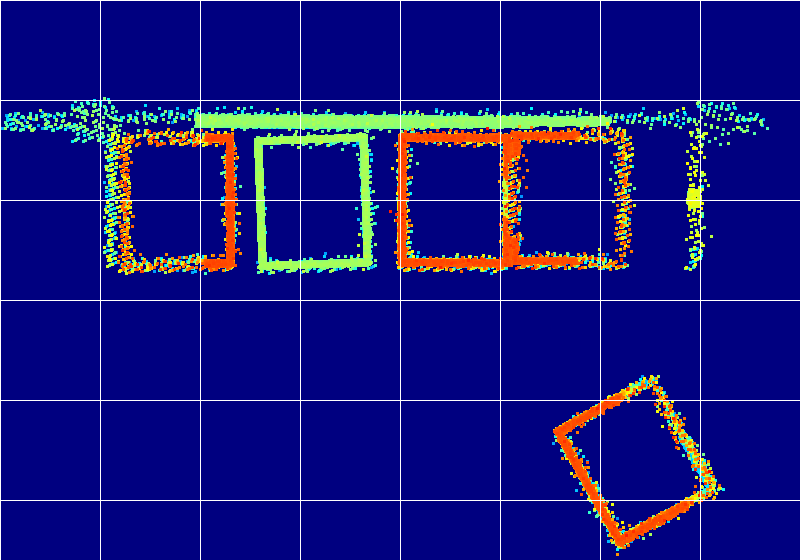

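The left bin has reached its stop. The low bin was dragged back about 10 mm when I withdrew, so the fingers are wider than I assumed, and I'll back off less and more slowly. Next I push the right pair.

```bash
python3 -m jog '[{"rx":0,"ry":0,"rz":0,"dx":0,"dy":0.1,"dz":-3,"jaw":0},{"rx":0,"ry":0,"rz":0,"dx":0,"dy":0,"dz":-3,"jaw":0},{"rx":0,"ry":0,"rz":0,"dx":0,"dy":0,"dz":-2.2,"jaw":0},{"rx":0,"ry":0,"rz":0,"dx":0,"dy":0,"dz":-1.4,"jaw":0},{"rx":0,"ry":0,"rz":0,"dx":0,"dy":0,"dz":0,"jaw":0},{"rx":0,"ry":0,"rz":0,"dx":0,"dy":0,"dz":0,"jaw":0}]' && python3 -m jog '[{"rx":0,"ry":0,"rz":0,"dx":0.07,"dy":-0.4,"dz":0,"jaw":0},{"rx":0,"ry":0,"rz":0,"dx":0.04,"dy":-0.3,"dz":0,"jaw":0},{"rx":0,"ry":0,"rz":0,"dx":0.04,"dy":-0.3,"dz":0,"jaw":0},{"rx":0,"ry":0,"rz":0,"dx":0.04,"dy":-0.3,"dz":0,"jaw":0},{"rx":0,"ry":0,"rz":0,"dx":0.04,"dy":-0.3,"dz":0,"jaw":0},{"rx":0,"ry":0,"rz":0,"dx":0.04,"dy":-0.3,"dz":0,"jaw":0},{"rx":0,"ry":0,"rz":0,"dx":0.04,"dy":-0.3,"dz":0,"jaw":0},{"rx":0,"ry":0,"rz":0,"dx":0.04,"dy":-0.3,"dz":0,"jaw":0}]' && python3 -m jog '[{"rx":0,"ry":0,"rz":0,"dx":0.03,"dy":-0.2,"dz":0,"jaw":0},{"rx":0,"ry":0,"rz":0,"dx":0.03,"dy":-0.2,"dz":0,"jaw":0},{"rx":0,"ry":0,"rz":0,"dx":0.03,"dy":-0.2,"dz":0,"jaw":0},{"rx":0,"ry":0,"rz":0,"dx":0,"dy":0,"dz":0,"jaw":0}]'
```

```text
time: 4.07
ee_pos: [0.5903, 0.0157, 0.0222]
eef_rot: [0.654, 0.756, -0.001, -0.002]
wrist_force: [0.3, -0.1, 0.8]
gripper_width: 0.0001
finger_force: 0.0
time: 4.73
ee_pos: [0.5952, -0.0103, 0.024]
eef_rot: [0.655, 0.756, 0.001, -0.0]
wrist_force: [0.7, 4.2, 4.5]
gripper_width: 0.0001
finger_force: 2.6
time: 5.07
ee_pos: [0.596, -0.0172, 0.0234]
eef_rot: [0.655, 0.756, 0.0, -0.0]
wrist_force: [-0.5, 3.5, 4.6]
gripper_width: -0.0003
finger_force: 2.4
```

```bash
python3 -m jog '[{"rx":0,"ry":0,"rz":0,"dx":0.03,"dy":-0.2,"dz":0,"jaw":0},{"rx":0,"ry":0,"rz":0,"dx":0.03,"dy":-0.2,"dz":0,"jaw":0},{"rx":0,"ry":0,"rz":0,"dx":0,"dy":0,"dz":0,"jaw":0}]' ; python3 -m jog '[{"rx":0,"ry":0,"rz":0,"dx":0.03,"dy":-0.2,"dz":0,"jaw":0},{"rx":0,"ry":0,"rz":0,"dx":0.03,"dy":-0.2,"dz":0,"jaw":0},{"rx":0,"ry":0,"rz":0,"dx":0,"dy":0,"dz":0,"jaw":0}]';  python3 -m jog '[{"rx":0,"ry":0,"rz":0,"dx":0.01,"dy":-0.1,"dz":0,"jaw":0},{"rx":0,"ry":0,"rz":0,"dx":0.01,"dy":-0.1,"dz":0,"jaw":0},{"rx":0,"ry":0,"rz":0,"dx":0,"dy":0,"dz":0,"jaw":0}]'
```

```text
time: 5.32
ee_pos: [0.5965, -0.0209, 0.0234]
eef_rot: [0.655, 0.756, 0.0, -0.0]
wrist_force: [-1.1, 5.4, 5.7]
gripper_width: 0.0004
finger_force: 2.8
time: 5.57
ee_pos: [0.5971, -0.025, 0.0234]
eef_rot: [0.655, 0.756, -0.0, -0.0]
wrist_force: [-1.0, 4.2, 4.2]
gripper_width: -0.0001
finger_force: 2.8
time: 5.82
ee_pos: [0.5973, -0.0267, 0.0234]
eef_rot: [0.655, 0.756, 0.0, -0.0]
wrist_force: [-0.3, 5.5, 5.5]
gripper_width: 0.0002
finger_force: 3.2
```

```bash
python3 -m jog '[{"rx":0,"ry":0,"rz":0,"dx":0.01,"dy":-0.1,"dz":0,"jaw":0},{"rx":0,"ry":0,"rz":0,"dx":0.02,"dy":-0.1,"dz":0,"jaw":0},{"rx":0,"ry":0,"rz":0,"dx":0,"dy":0,"dz":0,"jaw":0}]' ; python3 -m jog '[{"rx":0,"ry":0,"rz":0,"dx":0.01,"dy":-0.1,"dz":0,"jaw":0},{"rx":0,"ry":0,"rz":0,"dx":0.02,"dy":-0.1,"dz":0,"jaw":0},{"rx":0,"ry":0,"rz":0,"dx":0,"dy":0,"dz":0,"jaw":0}]'; python3 -m jog '[{"rx":0,"ry":0,"rz":0,"dx":0.01,"dy":-0.1,"dz":0,"jaw":0},{"rx":0,"ry":0,"rz":0,"dx":0.02,"dy":-0.1,"dz":0,"jaw":0},{"rx":0,"ry":0,"rz":0,"dx":0,"dy":0,"dz":0,"jaw":0}]'
```

```text
time: 6.07
ee_pos: [0.5975, -0.0281, 0.0234]
eef_rot: [0.655, 0.756, 0.0, -0.001]
wrist_force: [-1.1, 5.6, 6.0]
gripper_width: -0.0002
finger_force: 4.0
time: 6.32
ee_pos: [0.5975, -0.029, 0.0235]
eef_rot: [0.655, 0.755, 0.001, -0.001]
wrist_force: [-0.2, 10.2, 7.7]
gripper_width: -0.0001
finger_force: 5.8
time: 6.57
ee_pos: [0.5977, -0.0307, 0.0237]
eef_rot: [0.655, 0.756, 0.001, -0.002]
wrist_force: [-0.9, 11.1, 8.4]
gripper_width: -0.0002
finger_force: 6.2
```

```bash
python3 -m jog '[{"rx":0,"ry":0,"rz":0,"dx":-0.03,"dy":0.2,"dz":0,"jaw":0},{"rx":0,"ry":0,"rz":0,"dx":-0.03,"dy":0.2,"dz":0,"jaw":0},{"rx":0,"ry":0,"rz":0,"dx":-0.03,"dy":0.2,"dz":0,"jaw":0},{"rx":0,"ry":0,"rz":0,"dx":0,"dy":0,"dz":0,"jaw":0},{"rx":0,"ry":0,"rz":0,"dx":0,"dy":0,"dz":2,"jaw":0},{"rx":0,"ry":0,"rz":0,"dx":0,"dy":0,"dz":3,"jaw":0},{"rx":0,"ry":0,"rz":0,"dx":0,"dy":0,"dz":3,"jaw":0}]' && python3 -m jog '[{"rx":0,"ry":0,"rz":0,"dx":-0.6,"dy":3.6,"dz":0,"jaw":0},{"rx":0,"ry":0,"rz":0,"dx":-0.6,"dy":3.6,"dz":0,"jaw":0},{"rx":0,"ry":0,"rz":0,"dx":-0.6,"dy":3.6,"dz":0,"jaw":0},{"rx":0,"ry":0,"rz":0,"dx":0,"dy":0,"dz":0,"jaw":0},{"rx":0,"ry":0,"rz":0,"dx":0,"dy":0,"dz":0,"jaw":0},{"rx":0,"ry":0,"rz":0,"dx":0,"dy":0,"dz":0,"jaw":0}]'; python3 look.py l3
```

```text
time: 7.15
ee_pos: [0.5967, -0.0279, 0.1026]
eef_rot: [0.655, 0.756, -0.001, -0.001]
wrist_force: [0.7, 0.2, 0.9]
gripper_width: -0.0001
finger_force: 0.0
time: 7.65
ee_pos: [0.58, 0.0803, 0.103]
eef_rot: [0.654, 0.756, -0.0, 0.001]
wrist_force: [-0.6, -0.7, -0.3]
gripper_width: -0.0002
finger_force: 0.0
```

View pics/l3_m.png

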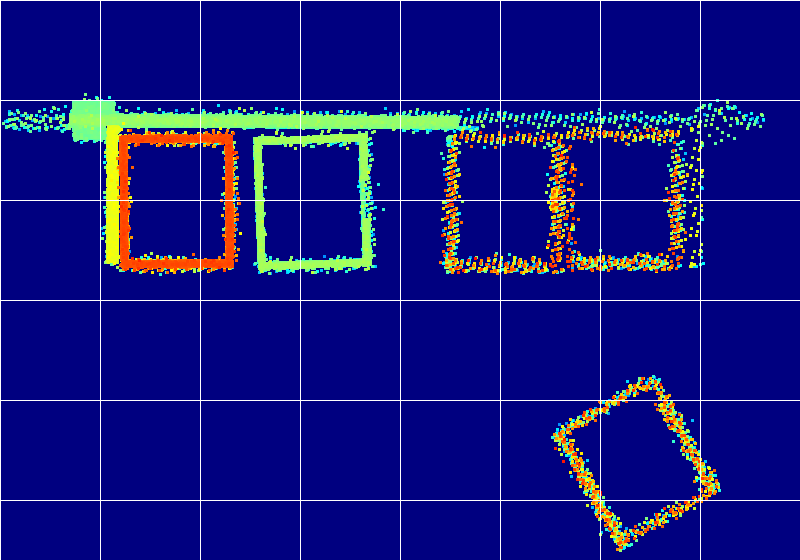

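```bash
python3 -m jog '[{"rx":0,"ry":0,"rz":0,"dx":0,"dy":0.1,"dz":-3,"jaw":0},{"rx":0,"ry":0,"rz":0,"dx":0,"dy":0,"dz":-3,"jaw":0},{"rx":0,"ry":0,"rz":0,"dx":0,"dy":0,"dz":-2.2,"jaw":0},{"rx":0,"ry":0,"rz":0,"dx":0,"dy":0,"dz":0,"jaw":0},{"rx":0,"ry":0,"rz":0,"dx":0,"dy":0,"dz":0,"jaw":0}]' && python3 -m jog '[{"rx":0,"ry":0,"rz":0,"dx":-0.04,"dy":0.3,"dz":0,"jaw":0},{"rx":0,"ry":0,"rz":0,"dx":-0.04,"dy":0.3,"dz":0,"jaw":0},{"rx":0,"ry":0,"rz":0,"dx":-0.04,"dy":0.3,"dz":0,"jaw":0},{"rx":0,"ry":0,"rz":0,"dx":-0.04,"dy":0.3,"dz":0,"jaw":0},{"rx":0,"ry":0,"rz":0,"dx":0,"dy":0,"dz":0,"jaw":0}]' && python3 -m jog '[{"rx":0,"ry":0,"rz":0,"dx":-0.03,"dy":0.2,"dz":0,"jaw":0},{"rx":0,"ry":0,"rz":0,"dx":-0.03,"dy":0.2,"dz":0,"jaw":0},{"rx":0,"ry":0,"rz":0,"dx":0,"dy":0,"dz":0,"jaw":0}]'; python3 -m jog '[{"rx":0,"ry":0,"rz":0,"dx":-0.03,"dy":0.2,"dz":0,"jaw":0},{"rx":0,"ry":0,"rz":0,"dx":-0.03,"dy":0.2,"dz":0,"jaw":0},{"rx":0,"ry":0,"rz":0,"dx":0,"dy":0,"dz":0,"jaw":0}]'; python3 -m jog '[{"rx":0,"ry":0,"rz":0,"dx":-0.03,"dy":0.2,"dz":0,"jaw":0},{"rx":0,"ry":0,"rz":0,"dx":-0.01,"dy":0.1,"dz":0,"jaw":0},{"rx":0,"ry":0,"rz":0,"dx":0,"dy":0,"dz":0,"jaw":0}]'
```

```text
time: 8.22
ee_pos: [0.5789, 0.0809, 0.0202]
eef_rot: [0.655, 0.755, -0.001, -0.001]
wrist_force: [0.5, 0.7, -0.1]
gripper_width: 0.0001
finger_force: 0.0
time: 8.63
ee_pos: [0.5782, 0.0948, 0.0223]
eef_rot: [0.654, 0.756, 0.001, 0.001]
wrist_force: [-1.0, 0.3, -0.1]
gripper_width: 0.0001
finger_force: 0.0
time: 8.88
ee_pos: [0.5777, 0.0981, 0.0217]
eef_rot: [0.655, 0.756, 0.0, 0.001]
wrist_force: [0.2, -1.2, 2.6]
gripper_width: -0.0001
finger_force: 1.2
time: 9.13
ee_pos: [0.5768, 0.1023, 0.0213]
eef_rot: [0.655, 0.756, 0.0, 0.0]
wrist_force: [1.4, -1.5, 1.0]
gripper_width: -0.0001
finger_force: 1.0
time: 9.38
ee_pos: [0.5765, 0.1042, 0.0214]
eef_rot: [0.654, 0.756, -0.001, 0.001]
wrist_force: [-0.7, -5.4, 2.0]
gripper_width: 0.0002
finger_force: 2.8
```

```bash
python3 -m jog '[{"rx":0,"ry":0,"rz":0,"dx":-0.03,"dy":0.2,"dz":0,"jaw":0},{"rx":0,"ry":0,"rz":0,"dx":0,"dy":0.1,"dz":0,"jaw":0},{"rx":0,"ry":0,"rz":0,"dx":0,"dy":0,"dz":0,"jaw":0}]' && python3 -m jog '[{"rx":0,"ry":0,"rz":0,"dx":0.03,"dy":-0.2,"dz":0,"jaw":0},{"rx":0,"ry":0,"rz":0,"dx":0.03,"dy":-0.2,"dz":0,"jaw":0},{"rx":0,"ry":0,"rz":0,"dx":0.03,"dy":-0.2,"dz":0,"jaw":0},{"rx":0,"ry":0,"rz":0,"dx":0,"dy":-0.1,"dz":0,"jaw":0},{"rx":0,"ry":0,"rz":0,"dx":0,"dy":0,"dz":0,"jaw":0},{"rx":0,"ry":0,"rz":0,"dx":0,"dy":0,"dz":2,"jaw":0},{"rx":0,"ry":0,"rz":0,"dx":0,"dy":0,"dz":3,"jaw":0},{"rx":0,"ry":0,"rz":0,"dx":0,"dy":0,"dz":3,"jaw":0}]' && python3 -m jog '[{"rx":0,"ry":0,"rz":0,"dx":0.5,"dy":-3.6,"dz":0,"jaw":0},{"rx":0,"ry":0,"rz":0,"dx":0.5,"dy":-3.6,"dz":0,"jaw":0},{"rx":0,"ry":0,"rz":0,"dx":0.6,"dy":-3.6,"dz":0,"jaw":0},{"rx":0,"ry":0,"rz":0,"dx":0,"dy":0,"dz":0,"jaw":0},{"rx":0,"ry":0,"rz":0,"dx":0,"dy":0,"dz":0,"jaw":0},{"rx":0,"ry":0,"rz":0,"dx":0,"dy":0,"dz":0,"jaw":0}]'; python3 look.py l4
```

```text
time: 9.63
ee_pos: [0.576, 0.1058, 0.0216]
eef_rot: [0.654, 0.756, -0.001, 0.001]
wrist_force: [-0.6, -10.1, 4.4]
gripper_width: -0.0001
finger_force: 5.3
time: 10.3
ee_pos: [0.5755, 0.1018, 0.1007]
eef_rot: [0.655, 0.756, -0.001, -0.002]
wrist_force: [0.5, -0.3, 1.0]
gripper_width: -0.0002
finger_force: 0.0
time: 10.8
ee_pos: [0.5922, -0.0063, 0.1008]
eef_rot: [0.655, 0.756, -0.0, -0.001]
wrist_force: [-1.2, 0.4, -0.9]
gripper_width: -0.0001
finger_force: 0.0
```

View pics/l4_m.png

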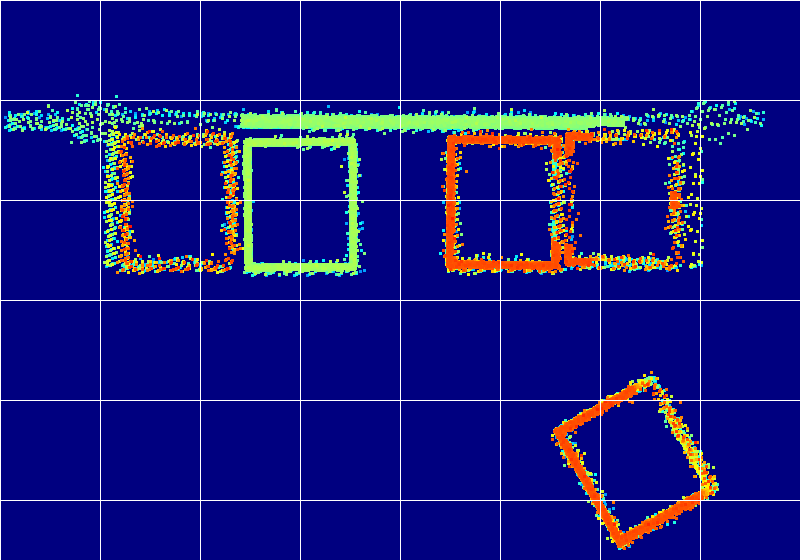

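The gap between the low bin (right edge at px 358) and the third bin (446) is 44 mm, with a few mm left at each other joint. I'll turn the gripper 90° and spread both sides by opening the fingers inside the gap.

```bash
python3 -m jog '[{"rx":0,"ry":0,"rz":0.1208,"dx":-0.2,"dy":1.5,"dz":0,"jaw":0},{"rx":0,"ry":0,"rz":0.1208,"dx":-0.2,"dy":1.5,"dz":0,"jaw":0},{"rx":0,"ry":0,"rz":0.1208,"dx":-0.2,"dy":1.4,"dz":0,"jaw":0},{"rx":0,"ry":0,"rz":0.1208,"dx":0,"dy":0,"dz":0,"jaw":0},{"rx":0,"ry":0,"rz":0.1208,"dx":0,"dy":0,"dz":0,"jaw":0},{"rx":0,"ry":0,"rz":0.1208,"dx":0,"dy":0,"dz":0,"jaw":0},{"rx":0,"ry":0,"rz":0.1208,"dx":0,"dy":0,"dz":0,"jaw":0}]' && python3 -m jog '[{"rx":0,"ry":0,"rz":0.1208,"dx":0,"dy":0,"dz":0,"jaw":0},{"rx":0,"ry":0,"rz":0.1208,"dx":0,"dy":0,"dz":0,"jaw":0},{"rx":0,"ry":0,"rz":0.1208,"dx":0,"dy":0,"dz":0,"jaw":0},{"rx":0,"ry":0,"rz":0.1208,"dx":0,"dy":0,"dz":0,"jaw":0},{"rx":0,"ry":0,"rz":0.1208,"dx":0,"dy":0,"dz":0,"jaw":0},{"rx":0,"ry":0,"rz":0.1208,"dx":0,"dy":0,"dz":0,"jaw":0},{"rx":0,"ry":0,"rz":0,"dx":0,"dy":0,"dz":0,"jaw":0},{"rx":0,"ry":0,"rz":0,"dx":0,"dy":0,"dz":0,"jaw":0}]'
python3 - <<'E'
from h import *
print(r.state()["joints"], r.state()["ee_pos"])
P=np.load("l4.npy");Q=bayc(P,np.radians(8.2),np.array([.586,.039]))
q=Q[(Q[:,2]>.03)&(Q[:,2]<.065)&(abs(Q[:,0])<.022)&(abs(Q[:,1])<.16)]
h,e=np.histogram(q[:,1],np.arange(-.16,.16,.001))
print([(round(float(e[i])*1000),int(h[i])) for i in range(len(h)) if h[i]>15])
E
```

```text
time: 11.53
ee_pos: [0.5864, 0.0388, 0.1012]
eef_rot: [0.283, 0.959, 0.0, -0.0]
wrist_force: [-0.5, -0.6, -0.7]
gripper_width: 0.0
finger_force: 0.0
time: 12.2
ee_pos: [0.5865, 0.0382, 0.1012]
eef_rot: [-0.071, 0.998, 0.0, -0.0]
wrist_force: [0.9, 0.4, -1.0]
gripper_width: 0.0001
finger_force: 0.0
[-1.25060771e-01  6.52663240e-01  1.63529971e+00  1.94716659e-04
  8.54097505e-01 -1.83711510e+00] [0.58652002 0.03818217 0.10120852]
[(-140, 45), (-139, 33), (-138, 67), (-137, 160), (-136, 42), (-82, 16), (-81, 34), (-80, 40), (-79, 28), (-78, 116), (-77, 72), (-29, 17), (-28, 46), (-27, 155), (-26, 169), (-25, 929), (-24, 292), (21, 17), (22, 169), (23, 179), (24, 179), (74, 298), (75, 255), (76, 182), (77, 110), (81, 16), (82, 33), (83, 51), (84, 55), (85, 34), (86, 20), (135, 21), (136, 37), (137, 44), (138, 23), (142, 17), (144, 27), (145, 25)]
```

```bash
python3 -m jog '[{"rx":0,"ry":0,"rz":0,"dx":0,"dy":0,"dz":-2.5,"jaw":0},{"rx":0,"ry":0,"rz":0,"dx":0,"dy":0,"dz":-2.5,"jaw":0},{"rx":0,"ry":0,"rz":0,"dx":0,"dy":0,"dz":-2.2,"jaw":0},{"rx":0,"ry":0,"rz":0,"dx":0,"dy":0,"dz":-1.2,"jaw":0},{"rx":0,"ry":0,"rz":0,"dx":0,"dy":0,"dz":0,"jaw":0}]' 20 && python3 -m jog '[{"rx":0,"ry":0,"rz":0,"dx":0,"dy":0,"dz":0,"jaw":0.6},{"rx":0,"ry":0,"rz":0,"dx":0,"dy":0,"dz":0,"jaw":1.2},{"rx":0,"ry":0,"rz":0,"dx":0,"dy":0,"dz":0,"jaw":1.4},{"rx":0,"ry":0,"rz":0,"dx":0,"dy":0,"dz":0,"jaw":1.6},{"rx":0,"ry":0,"rz":0,"dx":0,"dy":0,"dz":0,"jaw":1.8},{"rx":0,"ry":0,"rz":0,"dx":0,"dy":0,"dz":0,"jaw":2.0},{"rx":0,"ry":0,"rz":0,"dx":0,"dy":0,"dz":0,"jaw":2.0}]' && python3 -m jog '[{"rx":0,"ry":0,"rz":0,"dx":0,"dy":0,"dz":0,"jaw":2.2},{"rx":0,"ry":0,"rz":0,"dx":0,"dy":0,"dz":0,"jaw":2.4},{"rx":0,"ry":0,"rz":0,"dx":0,"dy":0,"dz":0,"jaw":2.4}]' && python3 -m jog '[{"rx":0,"ry":0,"rz":0,"dx":0,"dy":0,"dz":0,"jaw":2.6},{"rx":0,"ry":0,"rz":0,"dx":0,"dy":0,"dz":0,"jaw":2.8},{"rx":0,"ry":0,"rz":0,"dx":0,"dy":0,"dz":0,"jaw":2.8}]'
```

```text
time: 12.62
ee_pos: [0.5856, 0.0377, 0.0171]
eef_rot: [-0.071, 0.998, 0.0, -0.002]
wrist_force: [-2.2, 1.2, 2.5]
gripper_width: -0.0001
finger_force: 1.1
time: 13.2
ee_pos: [0.5866, 0.0381, 0.0176]
eef_rot: [-0.071, 0.997, 0.001, -0.0]
wrist_force: [-1.1, 6.1, 3.6]
gripper_width: 0.0196
finger_force: 4.1
time: 13.45
ee_pos: [0.5858, 0.0392, 0.0177]
eef_rot: [-0.071, 0.997, 0.001, -0.001]
wrist_force: [-1.9, 10.6, 5.2]
gripper_width: 0.0242
finger_force: 5.8
time: 13.7
ee_pos: [0.5851, 0.0394, 0.0178]
eef_rot: [-0.071, 0.997, 0.001, -0.002]
wrist_force: [-3.1, 10.3, 7.6]
gripper_width: 0.0277
finger_force: 17.4
```

```bash
python3 -m jog '[{"rx":0,"ry":0,"rz":0,"dx":0,"dy":0.1,"dz":0,"jaw":3.0},{"rx":0,"ry":0,"rz":0,"dx":0,"dy":0.1,"dz":0,"jaw":3.0},{"rx":0,"ry":0,"rz":0,"dx":0,"dy":0,"dz":0,"jaw":3.0}]' 30 && python3 -m jog '[{"rx":0,"ry":0,"rz":0,"dx":0,"dy":0.1,"dz":0,"jaw":3.2},{"rx":0,"ry":0,"rz":0,"dx":0,"dy":0,"dz":0,"jaw":3.2},{"rx":0,"ry":0,"rz":0,"dx":0,"dy":0,"dz":0,"jaw":3.2}]';python3 look.py l5; python3 - <<'E'
from h import *
P=np.load("l5.npy");Q=bayc(P,np.radians(8.2),np.array([.586,.039]))
for lo,hi in ((.035,.043),(.05,.065)):
    q=Q[(Q[:,2]>lo)&(Q[:,2]<hi)&(abs(Q[:,0])<.025)&(abs(Q[:,1])<.16)]
    h,e=np.histogram(q[:,1],np.arange(-.16,.16,.001))
    print([(round(float(e[i])*1000),int(h[i])) for i in range(len(h)) if h[i]>7])
E
```

```text
time: 13.95
ee_pos: [0.5853, 0.0388, 0.0182]
eef_rot: [-0.072, 0.997, -0.001, -0.001]
wrist_force: [-5.0, 2.9, 9.5]
gripper_width: 0.0292
finger_force: 27.1
time: 14.2
ee_pos: [0.5853, 0.0389, 0.0182]
eef_rot: [-0.072, 0.997, -0.001, -0.002]
wrist_force: [-5.6, 0.6, 9.2]
gripper_width: 0.0293
finger_force: 27.4
[(-145, 13), (-88, 58), (-87, 1093), (-86, 314), (-34, 332), (-33, 14), (-28, 24), (-27, 27), (-26, 25), (-25, 29), (-24, 22), (-23, 28), (-21, 18), (-20, 24), (-19, 27), (-18, 30), (-17, 29), (-16, 32), (-15, 140), (14, 32), (15, 112), (16, 29), (17, 25), (18, 30), (19, 28), (20, 29), (21, 16), (23, 27), (24, 30), (25, 31), (26, 28), (27, 35), (28, 222), (29, 130), (30, 133), (31, 45), (80, 112), (81, 824), (82, 329), (83, 334), (84, 661), (85, 58), (86, 11), (136, 30), (137, 26), (143, 10), (144, 12), (145, 10), (146, 8)]
[(-147, 11), (-145, 17), (-143, 9), (-93, 46), (-92, 236), (-91, 416), (-90, 393), (-89, 277), (-88, 530), (-87, 1902), (-86, 685), (-42, 9), (-41, 10), (-40, 8), (-39, 8), (-38, 9), (-37, 24), (-36, 151), (-35, 177), (-34, 579), (-33, 66), (-32, 29), (-31, 37), (-30, 23), (-28, 29), (-27, 33), (-26, 36), (-25, 27), (-24, 32), (-23, 31), (-22, 39), (-21, 60), (-20, 82), (-19, 69), (-18, 79), (-17, 108), (-16, 304), (-15, 258), (14, 35), (15, 247), (16, 302), (17, 106), (18, 71), (19, 71), (20, 80), (21, 53), (22, 37), (23, 31), (24, 28), (25, 30), (26, 40), (27, 33), (28, 21), (30, 32), (31, 31), (32, 28), (33, 30), (34, 23), (35, 22), (36, 16), (38, 8), (39, 9), (41, 9), (42, 8), (83, 531), (84, 1935), (85, 535), (86, 214), (87, 53), (136, 17), (137, 17), (138, 24), (139, 23), (140, 14)]
```

View pics/l5_w.png

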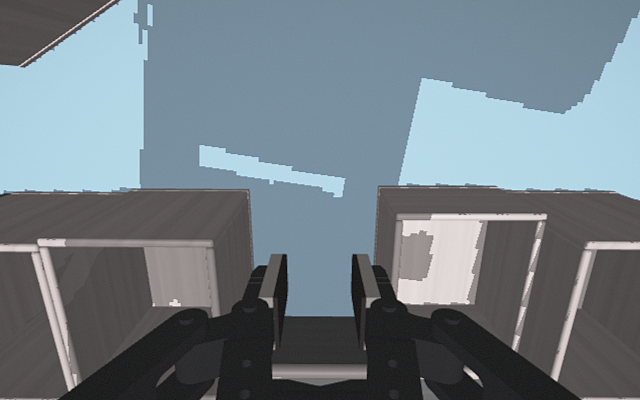

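The view shows the fingers pressed against both neighbours, with the gap spread to about 61 mm (faces at +28 and −33.5 mm in the row frame). Next I ease the fingers off and lift straight up.

```bash
python3 -m jog '[{"rx":0,"ry":0,"rz":0,"dx":0,"dy":0,"dz":0,"jaw":2.9},{"rx":0,"ry":0,"rz":0,"dx":0,"dy":0,"dz":0,"jaw":2.85},{"rx":0,"ry":0,"rz":0,"dx":0,"dy":0,"dz":0,"jaw":2.8},{"rx":0,"ry":0,"rz":0,"dx":0,"dy":0,"dz":0,"jaw":2.7},{"rx":0,"ry":0,"rz":0,"dx":0,"dy":0,"dz":0,"jaw":2.6},{"rx":0,"ry":0,"rz":0,"dx":0,"dy":0,"dz":0,"jaw":2.4},{"rx":0,"ry":0,"rz":0,"dx":0,"dy":0,"dz":0,"jaw":2.0},{"rx":0,"ry":0,"rz":0,"dx":0,"dy":0,"dz":0,"jaw":1.5}]' 20 && python3 -m jog '[{"rx":0,"ry":0,"rz":0,"dx":0,"dy":0,"dz":0,"jaw":1},{"rx":0,"ry":0,"rz":0,"dx":0,"dy":0,"dz":2,"jaw":1},{"rx":0,"ry":0,"rz":0,"dx":0,"dy":0,"dz":3,"jaw":1},{"rx":0,"ry":0,"rz":0,"dx":0,"dy":0,"dz":3,"jaw":1},{"rx":0,"ry":0,"rz":0,"dx":0,"dy":0,"dz":3,"jaw":1},{"rx":0,"ry":0,"rz":0,"dx":0,"dy":0,"dz":0,"jaw":1}]'
cat > hist.py <<'E'
from h import *
import sys
P=np.load(sys.argv[1]+".npy");Q=bayc(P,np.radians(8.2),np.array([.586,.039]))
for lo,hi in ((.033,.043),(.052,.065)):
    q=Q[(Q[:,2]>lo)&(Q[:,2]<hi)&(abs(Q[:,0])<.025)&(abs(Q[:,1])<.16)]
    h,e=np.histogram(q[:,1],np.arange(-.16,.16,.001))
    print([(round(float(e[i])*1000),int(h[i])) for i in range(len(h)) if h[i]>30])
S=fit(P,.052,.068,(.41,.53,-.16,-.03)).astype(np.float32)
print(cv2.minAreaRect(S[:,:2]*1000))
E
python3 look.py l6; python3 hist.py l6
```

```text
time: 15.02
ee_pos: [0.5873, 0.0396, 0.0172]
eef_rot: [-0.071, 0.997, -0.0, 0.0]
wrist_force: [0.1, 0.3, 1.0]
gripper_width: 0.015
finger_force: 0.0
time: 15.52
ee_pos: [0.591, 0.0396, 0.1328]
eef_rot: [-0.071, 0.997, -0.001, 0.006]
wrist_force: [0.4, 0.0, 0.7]
gripper_width: 0.0101
finger_force: 0.0
[(-143, 373), (-142, 220), (-87, 240), (-86, 132), (-34, 119), (27, 74), (28, 136), (29, 113), (30, 77), (80, 160), (81, 177), (82, 94), (83, 72), (84, 210), (136, 80), (137, 443), (138, 50)]
[(-145, 84), (-144, 134), (-143, 420), (-142, 237), (-92, 85), (-91, 127), (-90, 142), (-89, 110), (-88, 123), (-87, 342), (-86, 123), (-36, 113), (-35, 131), (-34, 226), (83, 34), (84, 388), (85, 140), (86, 114), (136, 98), (137, 465), (138, 190), (139, 104), (140, 32)]
((473.3638916015625, -97.17007446289062), (70.58944702148438, 63.20529556274414), 35.88725280761719)
```

The gap held at about 61 mm (centre −3 mm). Next I go to the spare bin to pinch its near short wall.

```bash
python3 -m jog '[{"rx":0,"ry":0,"rz":-0.1178,"dx":-1.55,"dy":-1.73,"dz":0,"jaw":2.5},{"rx":0,"ry":0,"rz":-0.1178,"dx":-1.55,"dy":-1.73,"dz":0,"jaw":2.5},{"rx":0,"ry":0,"rz":-0.1178,"dx":-1.55,"dy":-1.73,"dz":0,"jaw":2.5},{"rx":0,"ry":0,"rz":-0.1178,"dx":-1.55,"dy":-1.73,"dz":0,"jaw":2.5},{"rx":0,"ry":0,"rz":-0.1178,"dx":-1.55,"dy":-1.73,"dz":0,"jaw":2.5},{"rx":0,"ry":0,"rz":-0.1178,"dx":-1.55,"dy":-1.73,"dz":0,"jaw":2.5},{"rx":0,"ry":0,"rz":-0.1178,"dx":-1.55,"dy":-1.73,"dz":0,"jaw":2.5},{"rx":0,"ry":0,"rz":-0.1178,"dx":-1.55,"dy":-1.73,"dz":0,"jaw":2.5}]' && python3 -m jog '[{"rx":0,"ry":0,"rz":-0.1178,"dx":-1.5,"dy":-1.73,"dz":0,"jaw":2.5},{"rx":0,"ry":0,"rz":0,"dx":0,"dy":0,"dz":0,"jaw":2.5},{"rx":0,"ry":0,"rz":0,"dx":0,"dy":0,"dz":0,"jaw":2.5},{"rx":0,"ry":0,"rz":0,"dx":0,"dy":0,"dz":0,"jaw":2.5}]'; python3 look.py l7; python3 - <<'E'
from h import *
P=np.load("l7.npy")
S=fit(P,.054,.066,(.41,.53,-.16,-.03)).astype(np.float32)
print(len(S),cv2.minAreaRect(S[:,:2]*1000))
from scipy.spatial.transform import Rotation as Ro
s=r.state();print(s["ee_pos"],Ro.from_quat(s["eef_rot"]).as_matrix().round(3))
# wall lines by fit: coordinates in guess frame
for a in (36,37,38,39):
    Q=bayc(S,np.radians(a),np.array([.473,-.097]))
    print(a,[np.round(1000*np.array([q[:,i].mean(),q[:,i].std()]),1).tolist() for q,i in ((Q[(Q[:,0]<-.026)&(abs(Q[:,1])<.022)],0),(Q[(Q[:,0]>.026)&(abs(Q[:,1])<.022)],0),(Q[(Q[:,1]<-.022)&(abs(Q[:,0])<.025)],1),(Q[(Q[:,1]>.022)&(abs(Q[:,0])<.025)],1))])
E
```

```text
time: 16.33
ee_pos: [0.4609, -0.0985, 0.1256]
eef_rot: [0.392, 0.92, 0.0, -0.002]
wrist_force: [-0.3, -0.6, 0.8]
gripper_width: 0.0247
finger_force: 0.0
time: 16.67
ee_pos: [0.4477, -0.1153, 0.1264]
eef_rot: [0.442, 0.897, 0.0, -0.001]
wrist_force: [0.2, -0.7, -0.2]
gripper_width: 0.0251
finger_force: 0.0
2331 ((473.30621337890625, -95.71175384521484), (69.80148315429688, 63.19655227661133), 38.80418395996094)
[ 0.44833159 -0.11500778  0.12696197] [[-0.609  0.793 -0.   ]
 [ 0.793  0.609  0.   ]
 [ 0.    -0.    -1.   ]]
36 [[-31.1, 1.0], [31.2, 1.1], [-25.6, 1.2], [27.1, 1.2]]
37 [[-31.1, 1.0], [31.2, 1.1], [-25.6, 1.1], [27.1, 1.2]]
38 [[-31.1, 1.0], [31.2, 1.1], [-25.6, 1.1], [27.1, 1.1]]
39 [[-31.1, 1.0], [31.3, 1.1], [-25.6, 1.2], [27.1, 1.2]]
```

View pics/l7_w.png

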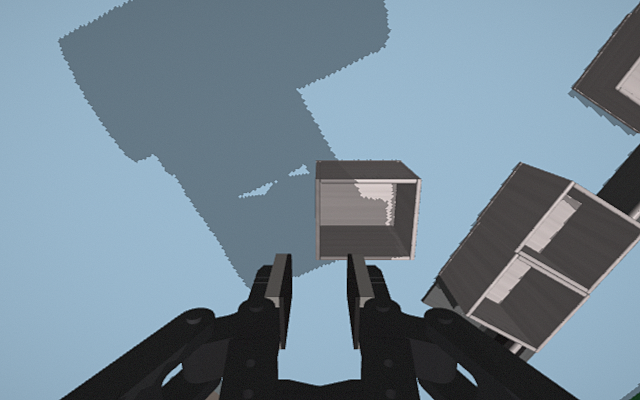

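The view shows the near wall of the spare (px ~318, 160–255) midway between the open fingers and parallel to the pads. I descend and grip.

```bash
python3 -m jog '[{"rx":0,"ry":0,"rz":0,"dx":0,"dy":0,"dz":-3,"jaw":2.5},{"rx":0,"ry":0,"rz":0,"dx":0,"dy":0,"dz":-3,"jaw":2.5},{"rx":0,"ry":0,"rz":0,"dx":0,"dy":0,"dz":-2.5,"jaw":2.5},{"rx":0,"ry":0,"rz":0,"dx":0,"dy":0,"dz":-1.2,"jaw":2.5},{"rx":0,"ry":0,"rz":0,"dx":0,"dy":0,"dz":0,"jaw":2.5},{"rx":0,"ry":0,"rz":0,"dx":0,"dy":0,"dz":0,"jaw":1.2},{"rx":0,"ry":0,"rz":0,"dx":0,"dy":0,"dz":0,"jaw":0.6},{"rx":0,"ry":0,"rz":0,"dx":0,"dy":0,"dz":0,"jaw":0}]' 40; python3 -m jog '[{"rx":0,"ry":0,"rz":0,"dx":0,"dy":0,"dz":0,"jaw":0},{"rx":0,"ry":0,"rz":0,"dx":0,"dy":0,"dz":0,"jaw":0},{"rx":0,"ry":0,"rz":0,"dx":0,"dy":0,"dz":1,"jaw":0},{"rx":0,"ry":0,"rz":0,"dx":0,"dy":0,"dz":1,"jaw":0},{"rx":0,"ry":0,"rz":0,"dx":0,"dy":0,"dz":1,"jaw":0},{"rx":0,"ry":0,"rz":0,"dx":0,"dy":0,"dz":0,"jaw":0}]'
```

```text
time: 17.48
ee_pos: [0.4486, -0.1157, 0.0312]
eef_rot: [0.443, 0.897, -0.0, 0.001]
wrist_force: [1.0, -0.7, -1.7]
gripper_width: 0.0022
finger_force: 42.9
time: 17.98
ee_pos: [0.4488, -0.1162, 0.0624]
eef_rot: [0.443, 0.897, -0.0, 0.002]
wrist_force: [-0.2, 0.2, -2.7]
gripper_width: 0.0024
finger_force: 42.9
```

```bash
python3 -m jog '[{"rx":0,"ry":0,"rz":0,"dx":0,"dy":0,"dz":2.5,"jaw":0},{"rx":0,"ry":0,"rz":0,"dx":0,"dy":0,"dz":2.5,"jaw":0},{"rx":0,"ry":0,"rz":-0.102,"dx":1,"dy":1.5,"dz":0,"jaw":0},{"rx":0,"ry":0,"rz":-0.102,"dx":2,"dy":3,"dz":0,"jaw":0},{"rx":0,"ry":0,"rz":-0.102,"dx":2,"dy":3,"dz":0,"jaw":0},{"rx":0,"ry":0,"rz":-0.102,"dx":2,"dy":3,"dz":0,"jaw":0},{"rx":0,"ry":0,"rz":-0.102,"dx":2,"dy":3,"dz":0,"jaw":0},{"rx":0,"ry":0,"rz":0,"dx":1.2,"dy":1.2,"dz":0,"jaw":0}]';python3 -m jog '[{"rx":0,"ry":0,"rz":0,"dx":0,"dy":0,"dz":0,"jaw":0},{"rx":0,"ry":0,"rz":0,"dx":0,"dy":0,"dz":0,"jaw":0},{"rx":0,"ry":0,"rz":0,"dx":0,"dy":0,"dz":0,"jaw":0},{"rx":0,"ry":0,"rz":0,"dx":0,"dy":0,"dz":0,"jaw":0}]'; python3 look.py l8; python3 hist.py l8|head -2; python3 - <<'E'
from h import *
P=np.load("l8.npy");Q=bayc(P,np.radians(8.2),np.array([.586,.039]))
S=Q[(Q[:,2]>.12)&(Q[:,2]<.145)&(abs(Q[:,0])<.06)&(abs(Q[:,1])<.05)]
z=np.histogram(S[:,2],np.arange(.12,.146,.002))[0];print(z)
S=Q[(Q[:,2]>.10)&(Q[:,2]<.137)&(Q[:,0]>-.02)&(Q[:,0]<.02)&(abs(Q[:,1])<.05)]
h,e=np.histogram(S[:,1],np.arange(-.05,.05,.001));print([(round(float(e[i])*1000),int(h[i])) for i in range(len(h)) if h[i]>4])
# slope of side walls
for sg in (1,-1):
    w=S[(sg*(S[:,1]+.003)>.022)]; print(len(w),np.polyfit(w[:,0],w[:,1],1))
E
```

```text
time: 18.65
ee_pos: [0.5513, 0.0349, 0.1106]
eef_rot: [0.655, 0.756, 0.001, 0.0]
wrist_force: [0.2, -1.1, -1.4]
gripper_width: 0.0027
finger_force: 43.0
time: 18.98
ee_pos: [0.5485, 0.0306, 0.1101]
eef_rot: [0.655, 0.756, -0.001, -0.001]
wrist_force: [1.0, -0.7, -2.9]
gripper_width: 0.0023
finger_force: 42.9
[(28, 109), (29, 154), (30, 255), (80, 94), (81, 179), (82, 177), (83, 101)]
[(84, 209), (85, 209), (86, 212), (87, 104)]
[ 669  694  741  735  774  848  853  903 1329 2825  260  132]
[(-33, 11), (-32, 32), (-31, 48), (-30, 24), (-29, 318), (-28, 99), (-27, 5), (20, 17), (21, 38), (22, 69), (23, 52), (24, 3083), (25, 217), (26, 7)]
3487 [-0.00304142  0.02453773]
545 [ 0.00198386 -0.02878273]
```

View pics/l8_w.png

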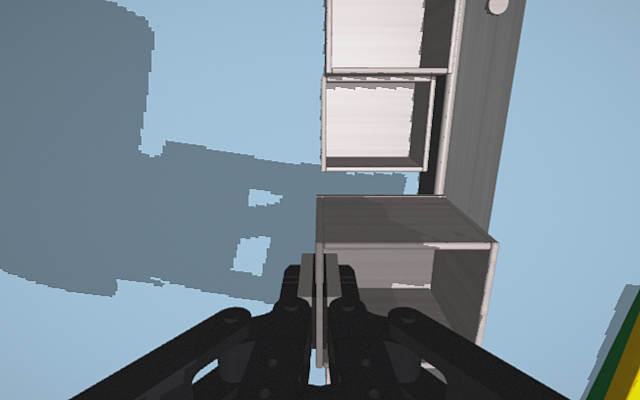

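The held bin is square to the row and its outer faces (about +25.3 and −30.7 mm) sit inside the gap (+27.5 to −33.5). The low bin stands at px (325–430, 75–170). I lower it in.

```bash
python3 -m jog '[{"rx":0,"ry":0,"rz":0,"dx":0,"dy":-0.05,"dz":-1,"jaw":0},{"rx":0,"ry":0,"rz":0,"dx":0,"dy":0,"dz":-1,"jaw":0},{"rx":0,"ry":0,"rz":0,"dx":0,"dy":0,"dz":-0.5,"jaw":0},{"rx":0,"ry":0,"rz":0,"dx":0,"dy":0,"dz":-0.5,"jaw":0},{"rx":0,"ry":0,"rz":0,"dx":0,"dy":0,"dz":0,"jaw":0}]' && python3 -m jog '[{"rx":0,"ry":0,"rz":0,"dx":0,"dy":0,"dz":-0.5,"jaw":0},{"rx":0,"ry":0,"rz":0,"dx":0,"dy":0,"dz":-0.5,"jaw":0},{"rx":0,"ry":0,"rz":0,"dx":0,"dy":0,"dz":0,"jaw":0}]' && python3 -m jog '[{"rx":0,"ry":0,"rz":0,"dx":0,"dy":0,"dz":-0.5,"jaw":0},{"rx":0,"ry":0,"rz":0,"dx":0,"dy":0,"dz":-0.5,"jaw":0},{"rx":0,"ry":0,"rz":0,"dx":0,"dy":0,"dz":0,"jaw":0}]'
```

```text
time: 19.55
ee_pos: [0.5488, 0.0309, 0.0787]
eef_rot: [0.655, 0.756, -0.001, -0.001]
wrist_force: [-0.4, 0.3, -2.0]
gripper_width: 0.0024
finger_force: 42.9
time: 19.8
ee_pos: [0.5493, 0.0309, 0.0694]
eef_rot: [0.655, 0.756, -0.0, -0.001]
wrist_force: [0.1, -0.1, -2.9]
gripper_width: 0.0022
finger_force: 42.8
time: 20.05
ee_pos: [0.5493, 0.0309, 0.0594]
eef_rot: [0.655, 0.756, -0.0, -0.001]
wrist_force: [0.0, -0.1, -2.0]
gripper_width: 0.0019
finger_force: 42.8
```

Bottom at about 28 mm, no contact: already below both rims. Continuing.

```bash
python3 -m jog '[{"rx":0,"ry":0,"rz":0,"dx":0,"dy":0,"dz":-0.5,"jaw":0},{"rx":0,"ry":0,"rz":0,"dx":0,"dy":0,"dz":-0.5,"jaw":0},{"rx":0,"ry":0,"rz":0,"dx":0,"dy":0,"dz":-0.5,"jaw":0},{"rx":0,"ry":0,"rz":0,"dx":0,"dy":0,"dz":-0.5,"jaw":0},{"rx":0,"ry":0,"rz":0,"dx":0,"dy":0,"dz":0,"jaw":0}]' && python3 -m jog '[{"rx":0,"ry":0,"rz":0,"dx":0,"dy":0,"dz":-0.4,"jaw":0},{"rx":0,"ry":0,"rz":0,"dx":0,"dy":0,"dz":-0.3,"jaw":0},{"rx":0,"ry":0,"rz":0,"dx":0,"dy":0,"dz":0,"jaw":0}]' && python3 -m jog '[{"rx":0,"ry":0,"rz":0,"dx":0,"dy":0,"dz":-0.1,"jaw":0},{"rx":0,"ry":0,"rz":0,"dx":0,"dy":0,"dz":0,"jaw":0}]'
```

```text
time: 20.47
ee_pos: [0.5491, 0.0309, 0.0392]
eef_rot: [0.655, 0.756, -0.001, -0.001]
wrist_force: [-0.1, 0.3, -2.8]
gripper_width: 0.0028
finger_force: 42.8
time: 20.72
ee_pos: [0.5496, 0.0309, 0.0327]
eef_rot: [0.655, 0.756, -0.0, -0.0]
wrist_force: [-0.2, 0.5, -2.7]
gripper_width: 0.0022
finger_force: 42.9
time: 20.88
ee_pos: [0.5499, 0.0308, 0.0323]
eef_rot: [0.655, 0.756, 0.0, 0.0]
wrist_force: [0.6, -0.1, -2.2]
gripper_width: 0.0019
finger_force: 42.9
```

```bash
python3 -m jog '[{"rx":0,"ry":0,"rz":0,"dx":0,"dy":0,"dz":-0.1,"jaw":0},{"rx":0,"ry":0,"rz":0,"dx":0.2,"dy":0.03,"dz":0,"jaw":0},{"rx":0,"ry":0,"rz":0,"dx":0.2,"dy":0.03,"dz":0,"jaw":0},{"rx":0,"ry":0,"rz":0,"dx":0.2,"dy":0.03,"dz":0,"jaw":0},{"rx":0,"ry":0,"rz":0,"dx":0,"dy":0,"dz":0,"jaw":0}]' && python3 -m jog '[{"rx":0,"ry":0,"rz":0,"dx":0.1,"dy":0.01,"dz":0,"jaw":0},{"rx":0,"ry":0,"rz":0,"dx":0.1,"dy":0.02,"dz":0,"jaw":0},{"rx":0,"ry":0,"rz":0,"dx":0,"dy":0,"dz":0,"jaw":0}]' && python3 -m jog '[{"rx":0,"ry":0,"rz":0,"dx":0.1,"dy":0.01,"dz":0,"jaw":0},{"rx":0,"ry":0,"rz":0,"dx":0.1,"dy":0.02,"dz":0,"jaw":0},{"rx":0,"ry":0,"rz":0,"dx":0,"dy":0,"dz":0,"jaw":0}]'
```

```text
time: 21.3
ee_pos: [0.5569, 0.0317, 0.0315]
eef_rot: [0.655, 0.756, 0.0, 0.001]
wrist_force: [0.4, -0.3, -2.6]
gripper_width: 0.0021
finger_force: 42.9
time: 21.55
ee_pos: [0.5579, 0.0321, 0.0313]
eef_rot: [0.655, 0.756, -0.0, -0.0]
wrist_force: [-0.1, -0.4, -2.6]
gripper_width: 0.0025
finger_force: 42.9
time: 21.8
ee_pos: [0.5581, 0.0324, 0.0312]
eef_rot: [0.655, 0.756, -0.001, -0.002]
wrist_force: [-4.6, -0.9, 1.6]
gripper_width: 0.0023
finger_force: 43.6
```

```bash
python3 -m jog '[{"rx":0,"ry":0,"rz":0,"dx":0,"dy":0,"dz":-0.1,"jaw":0},{"rx":0,"ry":0,"rz":0,"dx":0.1,"dy":0.01,"dz":0,"jaw":0},{"rx":0,"ry":0,"rz":0,"dx":0,"dy":0,"dz":0,"jaw":0}]' && python3 -m jog '[{"rx":0,"ry":0,"rz":0,"dx":0,"dy":0,"dz":0,"jaw":0.5},{"rx":0,"ry":0,"rz":0,"dx":0,"dy":0,"dz":0,"jaw":1},{"rx":0,"ry":0,"rz":0,"dx":0,"dy":0,"dz":0,"jaw":2},{"rx":0,"ry":0,"rz":0,"dx":0,"dy":0,"dz":0,"jaw":2},{"rx":0,"ry":0,"rz":0,"dx":0,"dy":0,"dz":2,"jaw":2},{"rx":0,"ry":0,"rz":0,"dx":0,"dy":0,"dz":4,"jaw":2},{"rx":0,"ry":0,"rz":0,"dx":-1,"dy":0,"dz":4,"jaw":1},{"rx":0,"ry":0,"rz":0,"dx":-3,"dy":0,"dz":0,"jaw":0}]' ; python3 -m jog '[{"rx":0,"ry":0,"rz":0,"dx":-3,"dy":0,"dz":0,"jaw":0},{"rx":0,"ry":0,"rz":0,"dx":0,"dy":0,"dz":0,"jaw":0},{"rx":0,"ry":0,"rz":0,"dx":0,"dy":0,"dz":0,"jaw":0}]'; python3 look.py l9; python3 hist.py l9 | head -2
```

```text
time: 22.05
ee_pos: [0.558, 0.0324, 0.0311]
eef_rot: [0.655, 0.756, -0.002, -0.002]
wrist_force: [-8.2, -1.7, 9.1]
gripper_width: 0.0021
finger_force: 44.8
time: 22.72
ee_pos: [0.5316, 0.031, 0.1373]
eef_rot: [0.655, 0.756, 0.007, 0.01]
wrist_force: [1.1, 0.2, 0.7]
gripper_width: 0.0003
finger_force: 0.0
time: 22.97
ee_pos: [0.4897, 0.0327, 0.1307]
eef_rot: [0.655, 0.756, 0.0, -0.0]
wrist_force: [1.3, 0.1, -0.5]
gripper_width: 0.0001
finger_force: 0.0
[(-143, 55), (-142, 34), (-87, 229), (-86, 74), (-29, 65), (-28, 316), (25, 251), (27, 58), (28, 105), (29, 106), (30, 236), (81, 162), (82, 85), (83, 167), (137, 83)]
[(-90, 32), (-88, 54), (-87, 127), (-86, 40), (-37, 33), (-36, 89), (-35, 126), (-34, 314), (-33, 59), (-30, 95), (-29, 180), (-28, 337), (23, 146), (24, 144), (25, 279), (84, 100), (85, 198), (86, 180)]
```

View pics/l9_m.png

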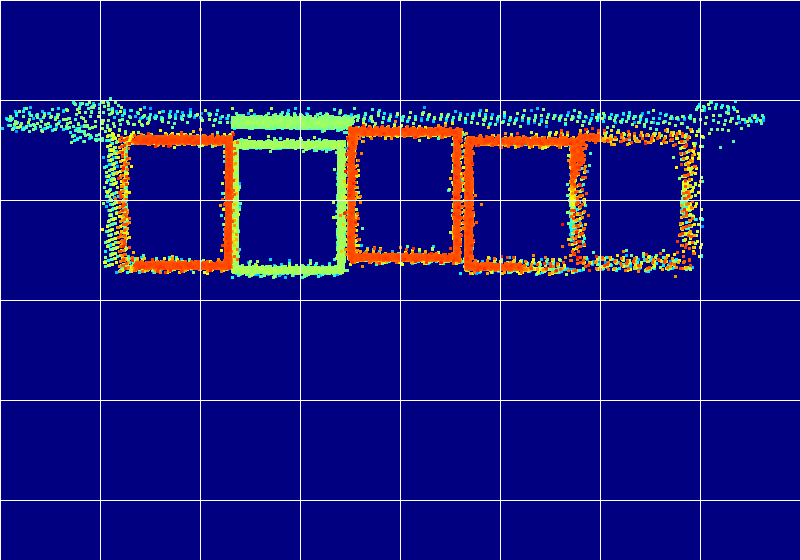

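All five bins are in the row. The spare is home (back edge at row 127), and the low bin (139) is about 6 mm off the fence. I'll nudge it gently for margin.

```bash
python3 -m jog '[{"rx":0,"ry":0,"rz":0,"dx":1,"dy":2.6,"dz":0,"jaw":0},{"rx":0,"ry":0,"rz":0,"dx":0.9,"dy":2.6,"dz":0,"jaw":0},{"rx":0,"ry":0,"rz":0,"dx":0,"dy":0,"dz":-3.6,"jaw":0},{"rx":0,"ry":0,"rz":0,"dx":0,"dy":0,"dz":-3.6,"jaw":0},{"rx":0,"ry":0,"rz":0,"dx":0,"dy":0,"dz":-3.6,"jaw":0},{"rx":0,"ry":0,"rz":0,"dx":0,"dy":0,"dz":0,"jaw":0},{"rx":0,"ry":0,"rz":0,"dx":0,"dy":0,"dz":0,"jaw":0}]' && python3 -m jog '[{"rx":0,"ry":0,"rz":0,"dx":0.3,"dy":0.04,"dz":0,"jaw":0},{"rx":0,"ry":0,"rz":0,"dx":0.3,"dy":0.04,"dz":0,"jaw":0},{"rx":0,"ry":0,"rz":0,"dx":0.3,"dy":0.04,"dz":0,"jaw":0},{"rx":0,"ry":0,"rz":0,"dx":0.2,"dy":0.03,"dz":0,"jaw":0},{"rx":0,"ry":0,"rz":0,"dx":0.2,"dy":0.03,"dz":0,"jaw":0},{"rx":0,"ry":0,"rz":0,"dx":0,"dy":0,"dz":0,"jaw":0}]' && python3 -m jog '[{"rx":0,"ry":0,"rz":0,"dx":0.2,"dy":0.03,"dz":0,"jaw":0},{"rx":0,"ry":0,"rz":0,"dx":0.2,"dy":0.03,"dz":0,"jaw":0},{"rx":0,"ry":0,"rz":0,"dx":0,"dy":0,"dz":0,"jaw":0}]' && python3 -m jog '[{"rx":0,"ry":0,"rz":0,"dx":0.2,"dy":0.03,"dz":0,"jaw":0},{"rx":0,"ry":0,"rz":0,"dx":0.1,"dy":0.01,"dz":0,"jaw":0},{"rx":0,"ry":0,"rz":0,"dx":0,"dy":0,"dz":0,"jaw":0}]'
```

```text
time: 23.7
ee_pos: [0.5091, 0.0845, 0.02]
eef_rot: [0.655, 0.756, -0.002, -0.002]
wrist_force: [-0.1, -0.7, 0.6]
gripper_width: 0.0001
finger_force: 0.0
time: 24.2
ee_pos: [0.5242, 0.0862, 0.0236]
eef_rot: [0.655, 0.756, 0.001, 0.001]
wrist_force: [0.5, 1.4, 0.4]
gripper_width: -0.0002
finger_force: 0.0
time: 24.45
ee_pos: [0.5274, 0.0868, 0.0224]
eef_rot: [0.655, 0.756, 0.0, 0.0]
wrist_force: [1.2, 0.3, -0.5]
gripper_width: -0.0003
finger_force: 0.0
time: 24.7
ee_pos: [0.5287, 0.0873, 0.0221]
eef_rot: [0.655, 0.756, -0.001, -0.001]
wrist_force: [-3.2, -0.3, 1.4]
gripper_width: -0.0001
finger_force: 1.3
```

```bash
python3 -m jog '[{"rx":0,"ry":0,"rz":0,"dx":0.1,"dy":0.01,"dz":0,"jaw":0},{"rx":0,"ry":0,"rz":0,"dx":0.1,"dy":0.02,"dz":0,"jaw":0},{"rx":0,"ry":0,"rz":0,"dx":0,"dy":0,"dz":0,"jaw":0}]' && python3 -m jog '[{"rx":0,"ry":0,"rz":0,"dx":0.1,"dy":0.01,"dz":0,"jaw":0},{"rx":0,"ry":0,"rz":0,"dx":0.1,"dy":0.02,"dz":0,"jaw":0},{"rx":0,"ry":0,"rz":0,"dx":0.1,"dy":0.01,"dz":0,"jaw":0},{"rx":0,"ry":0,"rz":0,"dx":0,"dy":0,"dz":0,"jaw":0}]' && python3 -m jog '[{"rx":0,"ry":0,"rz":0,"dx":-0.2,"dy":0,"dz":0,"jaw":0},{"rx":0,"ry":0,"rz":0,"dx":-1,"dy":0,"dz":0,"jaw":0},{"rx":0,"ry":0,"rz":0,"dx":-3,"dy":0,"dz":0,"jaw":0},{"rx":0,"ry":0,"rz":0,"dx":0,"dy":0,"dz":4,"jaw":0},{"rx":0,"ry":0,"rz":0,"dx":0,"dy":0,"dz":4,"jaw":0},{"rx":0,"ry":0,"rz":0,"dx":0,"dy":0,"dz":3,"jaw":0},{"rx":0,"ry":0,"rz":0,"dx":0,"dy":0,"dz":0,"jaw":0},{"rx":0,"ry":0,"rz":0,"dx":0,"dy":0,"dz":0,"jaw":0}]'; python3 look.py l10; python3 hist.py l10|head -2;python3 - <<'E'
from h import *
P=np.load("l10.npy");Q=bayc(P,np.radians(8.2),np.array([.586,.039]))
for n,y,z in (("left",.112,.058),("low",.056,.038),("spare",-.002,.058),("third",-.061,.058),("right",-.117,.058)):
    q=Q[(abs(Q[:,1]-y)<.018)&(abs(Q[:,2]-z)<.006)]
    print(n,[np.median(q[k,0]).round(4) for k in (q[:,0]<-.02,(q[:,0]>.02)&(q[:,0]<.0355))],np.median(q[q[:,0]<-.02][:,2]).round(4))
E
```

```text
time: 24.95
ee_pos: [0.5323, 0.0876, 0.0222]
eef_rot: [0.655, 0.756, 0.0, 0.0]
wrist_force: [-0.5, 0.1, 0.6]
gripper_width: 0.0002
finger_force: 0.6
time: 25.28
ee_pos: [0.5349, 0.088, 0.0222]
eef_rot: [0.655, 0.756, -0.0, -0.0]
wrist_force: [-0.9, -0.1, -0.4]
gripper_width: 0.0001
finger_force: 0.7
time: 25.95
ee_pos: [0.495, 0.0879, 0.1344]
eef_rot: [0.655, 0.756, 0.002, 0.003]
wrist_force: [0.3, 0.2, 0.3]
gripper_width: 0.0003
finger_force: 0.0
[(-87, 59), (-29, 72), (-28, 213), (24, 50), (25, 296), (28, 83), (29, 100), (30, 282), (31, 41), (87, 246)]
[(-30, 33), (-29, 73), (-28, 108), (22, 57), (23, 102), (24, 171), (25, 341), (84, 101), (85, 136), (86, 169), (87, 228), (137, 113), (138, 186), (139, 186), (140, 61)]
left [np.float64(-0.034), np.float64(0.0293)] 0.0588
low [np.float64(-0.0293), np.float64(0.0336)] 0.0389
spare [np.float64(-0.0296), np.float64(0.0333)] 0.0588
third [np.float64(-0.0345), np.float64(0.0292)] 0.0577
right [np.float64(-0.0316), np.float64(0.0311)] 0.0571
```

The bins are within 5 mm of the fence, the spare is home, and its centre is about 58 mm from the low bin's. Handing in.

```bash
python3 -c "
from plant import r
print(r.hand_in())"
```

```text
the job is handed in; nothing more can be done
None
```

The spare bin is back in the row directly to the right of the low bin and pushed home against the fence, all five bins are upright between the stops and within about 5 mm of the fence by the last camera measurement, and the job was handed in at about 26 s; no verdict was returned.

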